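Re-index the mitre fence one notch

TASK

Set the mitre jig for its next cut: hook a fingertip under the pull ring, lift the spring index pin out of its notch, swing the ring end of the arm exactly one notch towards the side where the roll of masking tape lies, and let the pin drop fully home in that notch. Only hook and push the ring gently, never grip it, then let go and move clear. Leave the tape, the wood offcut, the jar and the mug where they are.

Things in the scene. Friction and masses are not known exactly. Their poses are not given: they have to be found in the camera images.
- jig: Mitre jig, fixed to the bench: plywood base 290 x 300 x 15 mm. Origin on the bench under the arm's pivot; the base reaches from 190 mm before it (-x) to 100 mm beyond. x points from the middle notch to the pivot, z up, y left when looking along x. On its -x side lies a steel quadrant with five open notches, 33 mm above the bench.
- pivot (a point): The pivot axis of the arm at bench height. The five notches lie 150 mm from it on an arc, at swings -0.628, -0.314, 0, 0.314 and 0.628 rad (47 mm apart, about 14 mm wide, engaged 16 mm deep by the pin).
- fence_arm (a joint): Swing of the arm, rad. 0 = middle notch, where it starts; + = ring end towards the jig's +y, - = towards -y; 0.314 is one notch. Stays where left (about 1 N at the ring); a seated pin locks it within 0.01 rad. Aluminium bar 36 mm wide, top at 47 mm; a wooden fence 260 mm long, top at 87 mm, crosses its far end 35 to 55 mm past the pivot.
- index_pin (a joint): Lift of the spring index pin, m: 0 = home in a notch, 0.028 = top stop. Slides vertically in a housing on the arm (32 mm across, top 72 mm above the bench). Clears the notches above 0.017; let go between notches it rests on a land at about 0.016. Pushed down by about 4.5 N when home, 8 N at the top. Round-ended, 11 mm across.
- ring_center (a point): Centre of the upright steel pull ring on top of the pin: 150 mm from the pivot, 118 mm above the bench when home, rising with the pin. Opening 52 mm across, bar 6 mm. Its axes turn with the arm: x along the opening's axis, level, towards the pivot; z up. Shut fingers tilted 45 degrees, pointing along +x and down, pass through; free space all round.
- tape: Roll of masking tape lying flat on the bench just past the notched end of the jig's base, to one side of the arm (70 to 100 mm along the jig's +y or -y, about 250 mm along its -x): a tan ring 72 mm across, hole 52 mm, 25 mm high. Origin at the centre of its underside, z up.
- offcut: Wood offcut 65 x 40 x 22 mm lying likewise on the other side of the arm. Origin at the centre of its underside, z up.
- jar: Lidded glass jar, 76 mm in diameter, 115 mm high, standing beyond the fence. Origin at the centre of its underside, z up.
- mug: White mug with a handle, 80 mm in diameter, 95 mm high, standing beyond the fence. Origin at the centre of its underside, z up.
There are look-alikes about, which are no part of the job. What is meant by the tape is not pink or purple, and is the larger of those in its own colour.

How it is judged:
On the way:
1. the pin is lifted clear of the notch with the arm still at the middle notch (value of joint index_pin above 0.0145 m and value of joint fence_arm between -0.15 and 0.15 rad), for 0.1 s.
At the end, for the whole second after the job is handed in: The arm rests in the notch next to the middle one on the side of the tape roll (swing 0.314 rad within 0.03), the pin is home within 4 mm, and tape, offcut, jar and mug are within 25 mm of where they began (value of joint index_pin between -0.003 and 0.004 m and velocity of joint fence_arm between -0.02 and 0.02 rad/s and ((y of tape in the frame of jig above 0 m and value of joint fence_arm between 0.284 and 0.344 rad) or (y of tape in the frame of jig below 0 m and value of joint fence_arm between -0.344 and -0.284 rad)) and distance of each of tape, offcut, jar, mug from where it was at the start of the episode below 0.025 m); the robot touches nothing.
It fails at once if the tape, offcut, jar or mug is moved more than 25 mm, lifted or knocked over (distance of any of tape, offcut, jar, mug from where it was at the start of the episode above 0.025 m).
It fails at once if the fingers pinch or force the jig or its ring (more than 35 N) (contact force between the fingers and jig above 35 N).
It also fails if it takes over 45 s, if anything falls off the work surface, if the arm or the gripper's body presses on something with over 40 N, if the wrist force passes 120 N, or if a joint passes its speed limit or range.

ROBOT

A 7-joint arm with a two-finger parallel gripper is mounted at the origin on the work surface. World frame = base frame: x ahead of the robot, y to its left, z up, the work surface at z = 0. Lengths are in m, angles in rad, forces in N, time in s.
With the tool pointing down it reaches from about 0.4 to 0.85 m from the base axis. Payload 4.5 kg.
Tool frame: the origin (TCP) lies where the fingers leave the gripper's body, on its centre line; the fingertips stand 64 mm ahead of it and the grasp point (between the pads) lies 45 mm ahead of it; z points along the fingers, y is the direction in which the jaws open and shut (so a half turn about z gives the same grasp; the last joint's range is limited). The gripper opens to 88 mm and grips with 3 to 60 N. Pads are 18 mm wide; open, the fingers measure 123 mm over their backs; the gripper's body (75 mm by 187 mm) begins 45 mm behind the grasp point.
Start: joints at [-1.228, 0.689, -0.195, 1.565, 0.157, 0.902, -0.215], TCP at [0.19, 0.595, 0.303] pointing down, gripper open.
Joint ranges: [-3.01, 3.01], [-0.46, 2.08], [-1.47, 1.51], [0.13, 2.56], [-1, 4.14], [0.04, 2.09], [-2.66, 2.66]. Speed limits (rad/s): [2.57, 2.57, 3.14, 3.14, 3.14, 3.14, 3.14].

INTERFACE

Orientations are given as a unit quaternion [x, y, z, w].
In Python, from plant import monitor, snapshot, workorder, finder gives the robot as it stands.
- The arm moves only by the tool carry_out, never from a script. Its argument "motion" is one flat list of numbers, 6 for each row, row after row: the shift along the tool's x, y, z in cm, then the turn, a rotation vector about the tool's x, y, z in rad. In form: [x, y, z, rx, ry, rz, x, y, z, rx, ry, rz, ...]. A call has 1 to 8 rows; each row shifts and turns the commanded pose from where the row before left it, along the tool's axes as they then stand; what a row does not reach is not made up. A row lasts 1/8 s, in which the tool goes at most 62.5 mm and 10.7 degrees, less where a joint would pass 70% of its speed; a pose out of reach is approached as far as the arm can. A call with a gripper value outside its range is refused whole. "hand" is the finger opening in cm, from 0 to 8.81, set as the call begins (left out, the last holds). The fingers move at their own pace and stop on an object; "grip_force" is the grip in N (left out, the last holds). Time passes only in rows, so rows that do not move let the fingers close. It gives the time, the measured TCP pose, the force and the opening at its end, in the units of the state.
- monitor.get_state(): the state, without advancing time (a new reading comes with each control period).
- snapshot(name): name is "side" or "top" or "wrist"; returns a dict with "frame" (480x640x3 uint8, red, green, blue), "range_z" (480x640 float32, m along the optical axis (not along the pixel's ray), 0 where there is no reading), "fx", "fy", "cx", "cy" (pixels), "rvec" (rotation vector, rad) and "tvec" (3), from world to camera coordinates, as OpenCV has them; the wrist camera has in their place "hand_eye" (4x4, takes a point from camera to tool coordinates, whose origin is the TCP and whose axes are the flange's). Camera axes: x right, y down, z forward; pixel columns grow to the right and rows downward; lengths in m; the calibration is good to about 2 mm. A picture is of the moment at which its call begins: read the wrist's pose just before it.
- workorder.finish_job(): hands the job in, once; it reports no verdict.
Trained networks look in a picture, given as the dict that the camera call returned (one of the last four; its "shot" number tells which), for a name from the list of things; names that differ only in an ending like _2 or _b are one class to them, and where a whole thing is asked for, a point or a joint stands for the part that bears it (a point fixed in the world has none). Each returns a list of dicts, best first, with "p" (0 to 1); they miss things now and then, are a little off and sometimes report something else, mostly with a low value. They report only what shows in the picture. A call takes as long as a camera call. They do not tell look-alikes from the thing itself.
- finder.masks_of(picture, thing): "pixels" (480x640 bool, what is visible of it) and "extent" ([left, top, right, bottom] in pixels, round what is visible of it).
The state is a dict: "clock": time; "q": joint angles; "qd": joint speeds; "joint_torque": joint torques, N m; "tool_pos": TCP position; "eef_rot": TCP orientation; "contact_force": force on the tool from outside, world axes, zero at the start; "moment": the same for the moment, N m; "opening": opening from 0.0 (shut) to 1.0 (fully open).
Only numpy, scipy, OpenCV 4.12 (cv2) and the standard library are available. Lean on these libraries where they do the work, as an engineer would, in place of code of your own. Each camera call takes 0.05 s, during which the arm holds its last target. There are 200 camera calls.

## Working session

There is one attempt and no reset: what is moved stays moved. The work goes in short steps, Python scripts to look and compute and a tool call to move; the robot and the scene stay as the last step left them, time stands still between calls to the robot, and variables do not carry over. Pictures are saved under pics/ and viewed, about 8 in all and at most 12, crops included, and the job is handed in when it is done.

Besides the shell and the picture viewer there is one more tool, called after ">>>" as a command line: name --argument value ..., lists and objects as JSON in quotes. carry_out: Moves the arm, as the interface text tells. Its arguments: {"type":"object","properties":{"motion":{"type":"array"},"hand":{"type":"number"},"grip_force":{"type":"number"}},"required":["motion"]}

```bash
mkdir -p pics; cat > h.py <<'E'
import numpy as np, cv2
from scipy.spatial.transform import Rotation as R
from plant import monitor, snapshot, workorder, finder
def world(p, st=None):
    z=p["range_z"].astype(float); v,u=np.mgrid[:480,:640]
    c=np.stack([(u-p["cx"])/p["fx"]*z,(v-p["cy"])/p["fy"]*z,z],-1)
    if "hand_eye" in p:
        H=np.array(p["hand_eye"]); c=c@H[:3,:3].T+H[:3,3]
        w=c@R.from_quat(st["eef_rot"]).as_matrix().T+np.array(st["tool_pos"])
    else:
        M=R.from_rotvec(np.ravel(p["rvec"])).as_matrix(); w=(c-np.ravel(p["tvec"]))@M
    w[z<=0]=np.nan
    return w
E
cat > a.py <<'E'
from h import *
s=monitor.get_state(); print({k:np.round(v,3) for k,v in s.items()})
im=[]
for n in ["top","side"]:
    p=snapshot(n); w=world(p); f=p["frame"][:,:,::-1].copy()
    np.savez(f"{n}.npz",w=w,f=f)
    for t in ["jig","fence_arm","index_pin","ring_center","tape","offcut","jar","mug"]:
        try: ms=finder.masks_of(p,t)
        except Exception as e: print(t,e); continue
        for m in ms[:4]:
            if m["p"]<.2: continue
            q=w[m["pixels"]]; q=q[~np.isnan(q[:,0])]
            print(n,t,round(m["p"],2),np.round(m["extent"]),m["pixels"].sum(),np.round(np.median(q,0),3),"max z",np.round(np.percentile(q[:,2],98),3)) if len(q) else None
    cv2.imwrite(f"pics/{n}.png",f)
E
python3 a.py
```

```text
{'clock': np.float64(0.0), 'q': array([-1.228,  0.69 , -0.195,  1.566,  0.157,  0.903, -0.215]), 'qd': array([-0.002,  0.001,  0.   , -0.   ,  0.   ,  0.001, -0.   ]), 'joint_torque': array([ 0.0000e+00, -5.2756e+01, -1.2670e+00, -1.5343e+01, -5.3000e-02,
        6.0000e-03,  0.0000e+00]), 'tool_pos': array([0.19 , 0.595, 0.302]), 'eef_rot': array([ 0.154,  0.988, -0.001, -0.   ]), 'contact_force': array([ 0.268, -0.213, -0.171]), 'moment': array([0.016, 0.017, 0.011]), 'opening': np.float64(1.0)}
top jig 0.77 [256. 196. 397. 340.] 16553 [ 0.545 -0.033  0.017] max z 0.09
top fence_arm 0.85 [275. 204. 385. 323.] 3017 [0.548 0.022 0.061] max z 0.141
top index_pin 0.62 [374. 256. 378. 288.] 140 [ 0.536 -0.136  0.137] max z 0.151
top ring_center 0.22 [276. 203. 387. 322.] 2972 [0.548 0.024 0.061] max z 0.142
top tape 0.76 [411. 189. 440. 208.] 225 [ 0.71  -0.256  0.018] max z 0.024
top tape 0.63 [399. 225. 435. 262.] 517 [ 0.607 -0.241  0.025] max z 0.03
top tape 0.54 [455. 192. 480. 216.] 339 [ 0.699 -0.366  0.017] max z 0.023
top jar 0.98 [193. 272. 242. 311.] 1238 [0.503 0.195 0.114] max z 0.119
top mug 0.55 [199. 204. 253. 243.] 1427 [0.66  0.189 0.03 ] max z 0.098
side jig 0.82 [206. 223. 374. 344.] 17717 [ 0.548 -0.056  0.017] max z 0.09
side fence_arm 0.88 [225. 224. 356. 328.] 4595 [0.548 0.038 0.064] max z 0.139
side index_pin 0.76 [267. 269. 307. 299.] 377 [ 0.539 -0.14   0.112] max z 0.15
side tape 0.89 [317. 401. 367. 447.] 1427 [ 0.597 -0.365  0.023] max z 0.027
side tape 0.71 [312. 341. 352. 378.] 1036 [ 0.607 -0.247  0.023] max z 0.028
side tape 0.66 [226. 224. 355. 326.] 4765 [0.548 0.038 0.064] max z 0.14
side tape 0.62 [382. 348. 411. 379.] 581 [ 0.711 -0.268  0.016] max z 0.021
side offcut 0.94 [231. 345. 261. 382.] 902 [ 0.456 -0.228  0.022] max z 0.025
side jar 0.93 [240. 173. 275. 226.] 1667 [0.505 0.177 0.081] max z 0.118
side mug 0.89 [304. 177. 341. 223.] 1542 [0.655 0.154 0.068] max z 0.097
```

```bash
python3 - <<'E'
from h import *
a=np.load("top.npz"); b=np.load("side.npz")
A=cv2.resize(a["f"][180:350,180:500],(800,425)); B=cv2.resize(b["f"][160:460,180:440],(520,600))
cv2.imwrite("pics/topc.png",A); cv2.imwrite("pics/sidec.png",B)
w=a["w"].reshape(-1,3); 
def line(m,n):
    q=w[m]; c=q[:,:2].mean(0); u,s,vt=np.linalg.svd(q[:,:2]-c,full_matrices=False); print(n,len(q),c.round(4),vt[0].round(4),(s/np.sqrt(len(q))).round(4), q[:,2].mean().round(3))
for n in["top","side"]:
    w=np.load(n+".npz")["w"].reshape(-1,3)
    box=(abs(w[:,0]-.545)<.2)&(w[:,1]>-.2)&(w[:,1]<.12)
    line(box&(w[:,2]>.081)&(w[:,2]<.093)&(w[:,1]>-.02),"fence top")
    line(box&(w[:,2]>.04)&(w[:,2]<.053)&(w[:,1]<.02)&(abs(w[:,0]-.545)<.04),"bar")
    line(box&(w[:,2]>.085)&(w[:,2]<.16)&(w[:,1]<-.1),"ring")
    line(box&(w[:,2]>.067)&(w[:,2]<.077)&(w[:,1]<-.1),"housing")
    line(box&(w[:,2]>.010)&(w[:,2]<.019),"base")
    q=w[box&(w[:,2]>.010)&(w[:,2]<.019)][:,:2].astype(np.float32); print(cv2.minAreaRect(q))
E
```

```text
fence top 1116 [0.5588 0.0568] [-0.9928  0.1194] [0.0748 0.0059] 0.088
bar 987 [ 0.5445 -0.0765] [-0.116  -0.9933] [0.045 0.011] 0.048
ring 138 [ 0.5379 -0.1361] [-0.993   0.1181] [0.0166 0.0017] 0.127
housing 55 [ 0.5379 -0.1324] [0.5143 0.8576] [0.007  0.0066] 0.072
base 11172 [ 0.5479 -0.033 ] [-0.9988  0.0492] [0.0931 0.0838] 0.015
((0.5487040877342224, -0.045660778880119324), (0.32399865984916687, 0.3013073205947876), 83.34678649902344)
fence top 1031 [0.562  0.0524] [-0.9927  0.1208] [0.0748 0.0064] 0.087
bar 858 [ 0.5452 -0.0886] [-0.113  -0.9936] [0.0546 0.0114] 0.048
ring 326 [ 0.5388 -0.1397] [ 0.9925 -0.1221] [0.0192 0.0017] 0.12
housing 121 [ 0.5382 -0.1427] [ 1.     -0.0063] [0.0074 0.0057] 0.072
base 10530 [ 0.5487 -0.0634] [-0.9961  0.088 ] [0.0948 0.0796] 0.016
((0.549025297164917, -0.051186949014663696), (0.3230709135532379, 0.30054736137390137), 83.01546478271484)
```

View pics/topc.png

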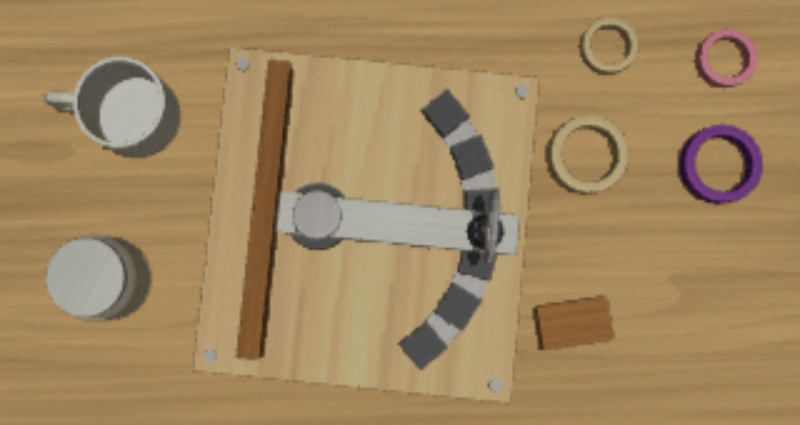

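View pics/sidec.png

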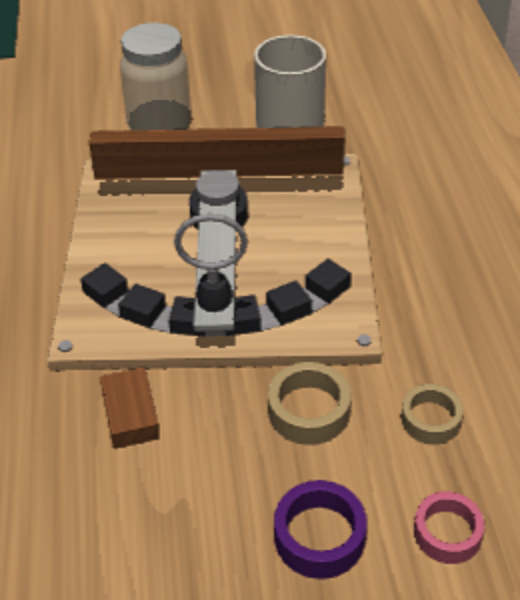

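Look-alikes (pixels in the top crop): larger tan roll (588,154), smaller tan roll (609,46), pink (727,58) and purple (721,164). The tape is the larger tan roll at world (0.607,-0.245). It lies on the jig's -y side, so the target swing is -0.314. The offcut is at (575,322) on the other side, the jar at (88,278) and the mug at (120,103). The bar, ring and fence measurements agree: ring centre ≈ (0.5385,-0.138,0.118), pivot ≈ (0.556,0.011), and jig x = (0.118,0.993).

```bash
cat >> h.py <<'E'
ring=np.array([.5385,-.138,.118]); jx=np.array([.118,.993,0]); jy=np.array([-.993,.118,0])
def Rt(tilt,swing=0):   # tool y = -jig y, tilted forward from straight down
    d=R.from_euler('z',swing).as_matrix()
    a=d@jx; y=-(d@jy); z=np.sin(tilt)*a+np.array([0,0,-np.cos(tilt)]); return np.stack([np.cross(y,z),y,z],1)
def rows(poses,p,M):
    for q,N in poses:
        r=np.r_[100*(M.T@(q-p)),R.from_matrix(M.T@N).as_rotvec()].round(2); print(r.tolist())
        p=p+M@r[:3]/100; M=M@R.from_rotvec(r[3:]).as_matrix()
def now():
    s=monitor.get_state(); return np.array(s["tool_pos"]),R.from_quat(s["eef_rot"]).as_matrix()
E
python3 - <<'E'
from h import *
from scipy.spatial.transform import Slerp
p,M=now(); t=np.pi/4; pre=ring-Rt(t)[:,2]*.114; print(pre)
az0,az1=np.arctan2(p[1],p[0]),np.arctan2(pre[1],pre[0]); r0,r1=np.hypot(*p[:2]),np.hypot(*pre[:2])
S=Slerp([0,1],R.from_matrix([M,Rt(0)])); out=[]
for k in range(1,25):
    f=k/24; a=az0+f*(az1-az0); r=r0+f*(r1-r0); out.append((np.array([r*np.cos(a),r*np.sin(a),.302]),S(f).as_matrix()))
rows(out,p,M)
E
```

```text
[ 0.528988   -0.2180459   0.19861017]
[-4.29, -0.37, 0.07, 0.0, -0.0, 0.06]
[-4.26, -0.4, 0.0, 0.0, -0.0, 0.06]
[-4.25, -0.45, 0.0, 0.0, -0.0, 0.05]
[-4.23, -0.52, 0.0, 0.0, -0.0, 0.06]
[-4.2, -0.55, 0.0, 0.0, -0.0, 0.06]
[-4.19, -0.6, 0.0, 0.0, -0.0, 0.06]
[-4.16, -0.63, 0.0, 0.0, -0.0, 0.05]
[-4.14, -0.7, 0.0, 0.0, -0.0, 0.06]
[-4.11, -0.74, 0.0, 0.0, -0.0, 0.06]
[-4.1, -0.78, 0.0, 0.0, -0.0, 0.06]
[-4.07, -0.81, 0.0, 0.0, -0.0, 0.05]
[-4.04, -0.88, 0.0, 0.0, -0.0, 0.06]
[-4.01, -0.92, 0.0, 0.0, -0.0, 0.06]
[-4.0, -0.95, 0.0, 0.0, -0.0, 0.06]
[-3.97, -0.98, 0.0, 0.0, -0.0, 0.05]
[-3.93, -1.06, 0.0, 0.0, -0.0, 0.06]
[-3.92, -1.08, 0.0, 0.0, -0.0, 0.06]
[-3.88, -1.12, 0.0, 0.0, -0.0, 0.06]
[-3.87, -1.15, 0.0, 0.0, -0.0, 0.05]
[-3.82, -1.21, 0.0, 0.0, -0.0, 0.06]
[-3.8, -1.25, -0.0, 0.0, -0.0, 0.06]
[-3.78, -1.28, -0.0, 0.0, -0.0, 0.06]
[-3.74, -1.3, -0.0, 0.0, -0.0, 0.05]
[-3.71, -1.37, -0.0, 0.0, -0.0, 0.06]
```

>>> carry_out --motion '[-4.3,-0.4,0,0,0,0.06,-4.3,-0.4,0,0,0,0.06,-4.2,-0.5,0,0,0,0.05,-4.2,-0.5,0,0,0,0.06,-4.2,-0.5,0,0,0,0.06,-4.2,-0.6,0,0,0,0.06,-4.2,-0.6,0,0,0,0.05,-4.1,-0.7,0,0,0,0.06]' --hand 0

```text
clock: 1.9
tool_pos: [0.4614, 0.3956, 0.3028]
eef_rot: [0.376, 0.927, 0.0, 0.0]
contact_force: [-0.2, -0.3, -0.5]
opening: 0.117
```

>>> carry_out --motion '[-4.1,-0.7,0,0,0,0.06,-4.1,-0.8,0,0,0,0.06,-4.1,-0.8,0,0,0,0.05,-4.0,-0.9,0,0,0,0.06,-4.0,-0.9,0,0,0,0.06,-4.0,-0.9,0,0,0,0.06,-4.0,-1.0,0,0,0,0.05,-3.9,-1.0,0,0,0,0.06]'

```text
clock: 2.9
tool_pos: [0.5835, 0.0937, 0.3028]
eef_rot: [0.577, 0.817, 0.0, 0.0]
contact_force: [-0.0, 0.9, 0.5]
opening: 0.008
```

>>> carry_out --motion '[-3.9,-1.1,0,0,0,0.06,-3.9,-1.1,0,0,0,0.06,-3.9,-1.1,0,0,0,0.05,-3.8,-1.2,0,0,0,0.06,-3.8,-1.2,0,0,0,0.06,-3.8,-1.3,0,0,0,0.06,-3.7,-1.3,0,0,0,0.05,-3.7,-1.4,0,0,0,0.06]'

```text
clock: 3.9
tool_pos: [0.5303, -0.2178, 0.3028]
eef_rot: [0.748, 0.664, 0.0, 0.0]
contact_force: [0.4, 0.6, 0.5]
opening: 0.003
```

>>> carry_out --motion '[0,0,0,0,0.15,0,0,0,0,0,0.15,0,0,0,0,0,0.15,0,0,0,0,0,0.15,0,0,0,0,0,0.15,0,0,0,0,0,0,0]'

```text
clock: 4.65
tool_pos: [0.5296, -0.2192, 0.3007]
eef_rot: [0.697, 0.616, 0.273, -0.243]
contact_force: [1.1, -0.5, 0.1]
opening: 0.003
```

```bash
python3 - <<'E'
from h import *
s=monitor.get_state(); print(np.round(s["q"],2),s["clock"],s["opening"],np.round(s["contact_force"],1))
p,M=now(); print(p.round(3),M.round(3).tolist()); pre=ring-Rt(np.pi/4)[:,2]*.114
rows([(pre,Rt(np.pi/4))],p,M)
E
```

```text
[ 0.75  0.81 -0.3   1.56 -0.52  1.16  0.68] 4.65 0.002954765293816256 [ 1.1 -0.5  0.1]
[ 0.53  -0.219  0.301] [[0.091, 0.992, 0.081], [0.726, -0.122, 0.676], [0.681, -0.003, -0.732]]
[-6.87, -0.04, 7.55, 0.0, 0.04, -0.01]
```

>>> carry_out --motion '[-2.3,0,2.5,0,0.04,-0.01,-2.3,0,2.5,0,0,0,-2.2,0,2.5,0,0,0,0,0,0,0,0,0]'

```text
clock: 5.15
tool_pos: [0.531, -0.211, 0.2005]
eef_rot: [0.687, 0.617, 0.288, -0.256]
contact_force: [0.0, 0.6, 0.6]
opening: 0.003
```

```bash
python3 - <<'E'
from h import *
p,M=now(); print(p.round(4),M[:,2].round(3))
rows([(ring-Rt(np.pi/4)[:,2]*.114,Rt(np.pi/4))],p,M)
st=monitor.get_state(); s=snapshot("wrist"); w=world(s,st)
# ring: points above housing, in jig frame
q=w.reshape(-1,3); d=q-ring; X=d@jx; Y=d@jy
m=(abs(X)<.02)&(abs(Y)<.05)&(q[:,2]>.086)&(q[:,2]<.16)
if m.sum()>20:
    print(m.sum(),"X med",np.median(X[m]),"Y",Y[m].min(),Y[m].max(),"z",q[m,2].min(),q[m,2].max())
t=snapshot("side"); f=np.vstack([s["frame"],t["frame"]])[:,:,::-1]
c=t["frame"][160:400,200:400][:,:,::-1]
cv2.imwrite("pics/w1.png",np.hstack([cv2.resize(s["frame"][:,:,::-1],(400,300)),cv2.resize(c,(400,480))[:300]]))
q=world(t).reshape(-1,3);d=q-ring; X=d@jx; Y=d@jy
m=(abs(X)<.015)&(abs(Y)<.04)&(q[:,2]>.092)&(q[:,2]<.16)
print(m.sum(),"X med",np.median(X[m]),"Y",np.percentile(Y[m],[2,98]),"z",np.percentile(q[m,2],[2,98]))
E
```

```text
[ 0.531  -0.211   0.2005] [ 0.079  0.706 -0.704]
[-0.64, -0.12, -0.38, -0.0, -0.0, 0.01]
1891 X med -0.002885472427584012 Y -0.031212762988302757 0.03201596870245729 z 0.09871440057998557 0.1523194082163125
  return _methods._mean(a, axis=axis, dtype=dtype,
  ret = ret.dtype.type(ret / rcount)
Traceback (most recent call last):
IndexError: index -1 is out of bounds for axis 0 with size 0
```

View pics/w1.png

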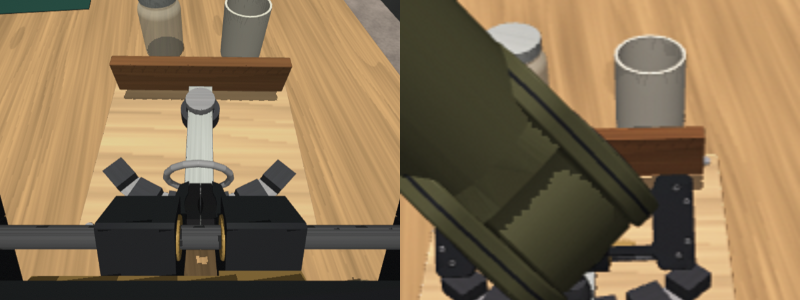

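The wrist view shows the ring at (198,174), centred over the shut fingers at (200,230). Next I align and insert.

>>> carry_out --motion '[-0.6,-0.1,0,0,0,0.01,0,0,1.5,0,0,0,0,0,1.7,0,0,0,0,0,0,0,0,0]'

```text
clock: 5.75
tool_pos: [0.5324, -0.1923, 0.1744]
eef_rot: [0.689, 0.613, 0.288, -0.257]
contact_force: [0.1, -1.0, 0.3]
opening: 0.004
```

```bash
python3 - <<'E'
from h import *
p,M=now(); print(p.round(4),M[:,2].round(3),monitor.get_state()["contact_force"])
rows([(ring-Rt(np.pi/4)[:,2]*.044,Rt(np.pi/4))],p,M)
st=monitor.get_state(); s=snapshot("wrist")
cv2.imwrite("pics/w2.png",s["frame"][:,:,::-1])
q=world(s,st).reshape(-1,3); d=q-ring; X=d@jx; Y=d@jy
m=(abs(X)<.012)&(abs(Y)<.05)&(q[:,2]>.125)&(q[:,2]<.16)
print(m.sum(),np.median(X[m]),np.percentile(Y[m],[1,99]),np.percentile(q[m,2],[1,50,99]))
E
```

```text
[ 0.5324 -0.1923  0.1744] [ 0.081  0.707 -0.702] [ 0.09617912 -1.03383618  0.25423665]
[-0.15, -0.02, 3.45, -0.0, -0.01, 0.0]
2743 -0.0033523528369767287 [-0.02795954  0.02942229] [0.12664418 0.14431886 0.1515661 ]
```

View pics/w2.png

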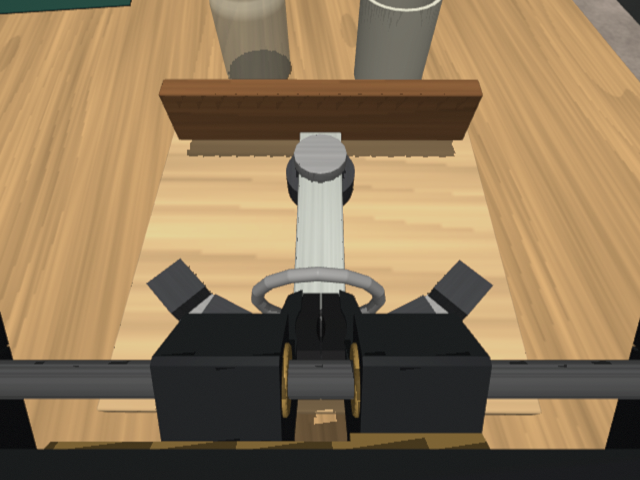

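The ring (centre 318,290) straddles the fingertips (320,300), so they are centred. Insert the rest.

>>> carry_out --motion '[-0.1,0,1.2,0,0,0,0,0,1.2,0,0,0,0,0,1.0,0,0,0,0,0,0,0,0,0]'

```text
clock: 6.3
tool_pos: [0.5352, -0.1697, 0.1496]
eef_rot: [0.69, 0.613, 0.288, -0.257]
contact_force: [-0.7, -0.6, 0.2]
opening: 0.006
```

>>> carry_out --motion '[0.35,0,-0.35,0,0,0,0.35,0,-0.35,0,0,0,0,0,0,0,0,0]'

```text
clock: 6.68
tool_pos: [0.5352, -0.1719, 0.1599]
eef_rot: [0.691, 0.613, 0.287, -0.255]
contact_force: [-1.5, -0.7, -5.1]
opening: 0.002
```

```bash
python3 - <<'E'
from h import *
p,M=now(); print(p.round(4),M[:,2].round(3),monitor.get_state()["contact_force"].round(1), "tip past", (p+M[:,2]*.064-ring).round(4))
st=monitor.get_state(); s=snapshot("wrist")
cv2.imwrite("pics/w3.png",cv2.resize(s["frame"][:,:,::-1],(480,360)))
q=world(s,st).reshape(-1,3); d=q-ring; X=d@jx; Y=d@jy
m=(abs(X)<.008)&(abs(Y)<.012)&(q[:,2]>.13)&(q[:,2]<.19)
print(m.sum(),np.percentile(q[m,2],[1,50,99]))
E
```

```text
[ 0.5352 -0.1719  0.1599] [ 0.084  0.704 -0.705] [-1.5 -0.7 -5.1] tip past [ 0.0021  0.0111 -0.0032]
2068 [0.13230056 0.15008118 0.15366685]
```

View pics/w3.png

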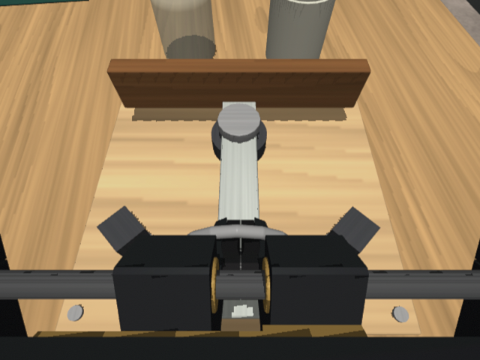

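The ring is hooked, with 5 N down on the tool. Next I lift about 19 mm more.

>>> carry_out --motion '[0.45,0,-0.45,0,0,0,0.45,0,-0.45,0,0,0,0.45,0,-0.45,0,0,0,0,0,0,0,0,0,0,0,0,0,0,0]'

```text
clock: 7.35
tool_pos: [0.5356, -0.1716, 0.1789]
eef_rot: [0.69, 0.613, 0.287, -0.255]
contact_force: [0.1, -3.4, -7.7]
opening: 0.006
```

```bash
cat > chk.py <<'E'
from h import *
import sys
p,M=now(); st=monitor.get_state(); print(st["clock"],p.round(4),st["contact_force"].round(1), "tip-ring", (p+M[:,2]*.064-ring).round(4))
s=snapshot("wrist"); f=s["frame"][:,:,::-1]
q=world(s,st).reshape(-1,3); piv=ring+.15*jx; d=q-piv; X=d@jx; Y=d@jy
# bar angle: bar top points at z~47mm between pivot and housing; ring top
r=np.hypot(X,Y); m=(abs(q[:,2]-.047)<.008)&(r>.03)&(r<.135)&(X<0)
col=f.reshape(-1,3).astype(int); m&=(col.min(1)>110)&(np.ptp(col,axis=1)<25)
if m.sum()>30: 
    c=np.median(np.arctan2(-Y[m],-X[m])); print("bar swing (med)",m.sum(),c.round(4))
a=np.arctan2(-Y,-X); # + = towards... ring end to +y jig => Y>0
m=(abs(r-.15)<.012)&(q[:,2]>.13)&(q[:,2]<.2)&(abs(a)<.6)&(col.min(1)>90)
if m.sum()>30: print("ring",m.sum(),"swing",(-np.median(a[m])).round(3),"z",np.percentile(q[m,2],[50,95,99]).round(4))
if len(sys.argv)>1: cv2.imwrite(f"pics/{sys.argv[1]}.png",cv2.resize(f,(480,360)))
E
python3 chk.py w4
```

```text
7.35 [ 0.5356 -0.1716  0.1789] [ 0.1 -3.4 -7.7] tip-ring [0.0025 0.0115 0.0158]
bar swing (med) 3780 -0.0038
ring 1470 swing -0.007 z [0.1699 0.1719 0.1723]
```

Pin is lifted about 21 mm with the arm still at the middle. Next, the swing about the pivot.

```bash
sed -i 's/,c.round(4))/,-c.round(4))/' chk.py; python3 - <<'E'
from h import *
p,M=now(); piv=ring+.15*jx; out=[]
for k in range(1,9):
    D=R.from_euler('z',.314*k/8).as_matrix(); q=piv+D@(p-piv); out.append((q,D@M))
rows(out,p,M)
E
```

```text
[0.01, 0.72, 0.01, 0.03, 0.0, -0.03]
[0.01, 0.72, 0.01, 0.03, 0.0, -0.03]
[0.01, 0.72, 0.01, 0.02, 0.0, -0.02]
[0.02, 0.72, 0.02, 0.03, 0.0, -0.03]
[0.01, 0.72, 0.01, 0.03, 0.0, -0.03]
[0.01, 0.72, 0.02, 0.03, 0.0, -0.03]
[0.01, 0.73, 0.01, 0.02, 0.0, -0.02]
[0.02, 0.72, 0.02, 0.03, 0.0, -0.03]
```

>>> carry_out --motion '[0.01,0.72,0.01,0.028,0,-0.028,0.01,0.72,0.01,0.028,0,-0.028,0.01,0.72,0.01,0.028,0,-0.028,0.02,0.72,0.02,0.028,0,-0.028,0.01,0.72,0.01,0.028,0,-0.028,0.01,0.72,0.02,0.028,0,-0.028,0.01,0.72,0.01,0.028,0,-0.028,0.01,0.72,0.01,0.028,0,-0.028]'

```text
clock: 8.4
tool_pos: [0.5927, -0.169, 0.1784]
eef_rot: [0.584, 0.715, 0.243, -0.298]
contact_force: [0.1, -4.5, -6.5]
opening: 0.01
```

>>> carry_out --motion '[0,0,0,0,0,0]'

```text
clock: 8.52
tool_pos: [0.5939, -0.1685, 0.1785]
eef_rot: [0.584, 0.715, 0.244, -0.296]
contact_force: [2.9, -3.7, -6.1]
opening: 0.006
```

```bash
python3 chk.py w5
```

```text
8.525 [ 0.5939 -0.1685  0.1785] [ 2.9 -3.7 -6.1] tip-ring [0.0465 0.014  0.0154]
bar swing (med) 3792 -0.3099
ring 1467 swing -0.323 z [0.1696 0.1715 0.1723]
```

View pics/w5.png

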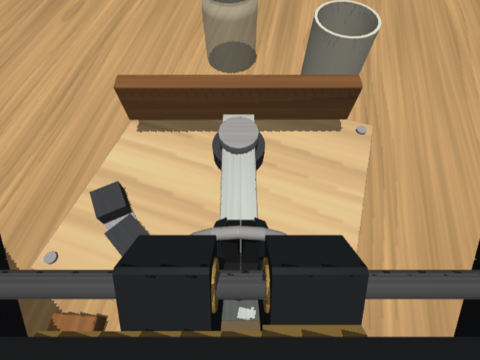

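Swing reads -0.31 and the ring is centred on the fingers. Lower.

>>> carry_out --motion '[-0.4,0,0.4,0,0,0,-0.4,0,0.4,0,0,0,-0.4,0,0.4,0,0,0,-0.4,0,0.4,0,0,0,-0.3,0,0.3,0,0,0,0,0,0,0,0,0,0,0,0,0,0,0]'

```text
clock: 9.45
tool_pos: [0.5929, -0.1673, 0.1529]
eef_rot: [0.584, 0.715, 0.245, -0.298]
contact_force: [-0.5, 0.8, 0.4]
opening: 0.005
```

```bash
python3 chk.py w6
```

```text
9.45 [ 0.5929 -0.1673  0.1529] [-0.5  0.8  0.4] tip-ring [ 0.0454  0.0154 -0.0101]
bar swing (med) 5093 -0.3059
ring 1621 swing -0.313 z [0.1493 0.1513 0.1519]
```

Ring top is back at its home height (0.152) with no load. Centre the fingers and withdraw.

>>> carry_out --motion '[-0.25,0,0.25,0,0,0,0,0,-1,0,0,0,0,0,-1.5,0,0,0,0,0,-2,0,0,0,0,0,-3,0,0,0,0,0,-4,0,0,0,0,0,-5,0,0,0,0,0,0,0,0,0]'

```text
clock: 10.5
tool_pos: [0.6167, -0.2877, 0.268]
eef_rot: [0.586, 0.715, 0.245, -0.293]
contact_force: [-0.5, -0.5, -0.1]
opening: 0.006
```

>>> carry_out --motion '[0,0,-5,0,0,0,0,0,-5,0,0,0,0,0,0,0,0,0,0,0,0,0,0,0]'

```text
clock: 11.0
tool_pos: [0.6295, -0.3516, 0.3337]
eef_rot: [0.584, 0.714, 0.244, -0.299]
contact_force: [0.5, -0.6, -0.0]
opening: 0.007
```

```bash
python3 chk.py; cp top.npz top0.npz; cp side.npz side0.npz; python3 a.py | grep -E "index_pin|tape|offcut|jar|mug"; python3 - <<'E'
from h import *
a=np.load("top.npz"); b=np.load("side.npz")
cv2.imwrite("pics/end.png",np.hstack([cv2.resize(a["f"][180:350,180:500],(400,300)),cv2.resize(b["f"][160:460,180:440],(400,300))]))
E
```

```text
11.0 [ 0.6295 -0.3516  0.3337] [ 0.5 -0.6 -0. ] tip-ring [ 0.0819 -0.1689  0.1708]
bar swing (med) 1296 -0.3035
ring 317 swing -0.311 z [0.1463 0.1504 0.151 ]
top index_pin 0.6 [372. 235. 380. 264.] 159 [ 0.586 -0.135  0.116] max z 0.152
top tape 0.97 [400. 230. 430. 258.] 506 [ 0.609 -0.238  0.024] max z 0.03
top tape 0.84 [456. 193. 484. 216.] 262 [ 0.698 -0.366  0.018] max z 0.024
top tape 0.68 [412. 190. 437. 208.] 245 [ 0.707 -0.258  0.017] max z 0.022
top tape 0.57 [455. 230. 485. 261.] 531 [ 0.595 -0.357  0.024] max z 0.03
top offcut 0.7 [395. 298. 425. 324.] 527 [ 0.455 -0.217  0.023] max z 0.027
top jar 0.76 [194. 274. 241. 310.] 1189 [0.503 0.194 0.114] max z 0.119
top mug 0.63 [196. 203. 255. 242.] 1343 [0.66  0.188 0.031] max z 0.098
side index_pin 0.4 [297. 271. 308. 291.] 77 [ 0.561 -0.143  0.118] max z 0.139
side tape 0.75 [314. 341. 354. 381.] 1122 [ 0.607 -0.246  0.023] max z 0.028
side tape 0.62 [383. 351. 412. 379.] 613 [ 0.711 -0.266  0.016] max z 0.021
side tape 0.6 [388. 405. 426. 442.] 738 [ 0.696 -0.375  0.017] max z 0.021
side tape 0.59 [317. 403. 364. 447.] 1332 [ 0.597 -0.367  0.024] max z 0.027
side offcut 0.96 [229. 346. 262. 384.] 909 [ 0.456 -0.23   0.022] max z 0.025
side jar 0.58 [241. 200. 275. 232.] 837 [0.501 0.171 0.04 ] max z 0.081
side jar 0.57 [229. 346. 265. 383.] 853 [ 0.457 -0.228  0.022] max z 0.025
side mug 0.48 [312. 341. 356. 382.] 1140 [ 0.609 -0.248  0.022] max z 0.028
```

View pics/end.png

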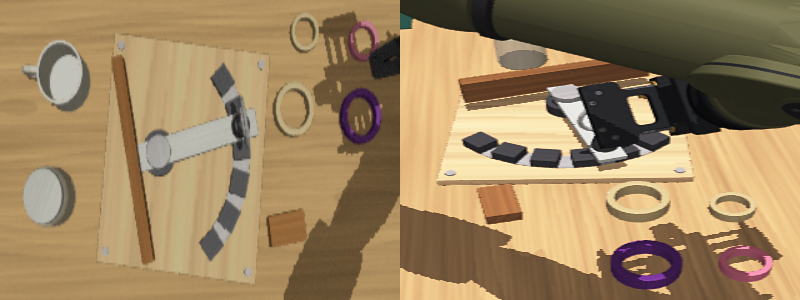

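The top view shows the arm one notch towards the larger tan roll (ring at 240,122), and nothing else has moved. Ring top in the top camera is 0.152 m (0.151 m at the start), so the pin is home.

```bash
python3 -c "
from h import *
print(workorder.finish_job())"
```

```text
the job is handed in; nothing more can be done
None
```

The arm is set one notch over, on the side of the masking tape, and the pin is home in that notch. I handed the job in after about 11 s of robot time. It reported no verdict.

- **Which tape:** I took the tape to be the larger tan roll, on the jig's -y side, so the target swing was -0.314 rad. The smaller tan roll and the pink and purple ones were the look-alikes.
- **How it was done:** I hooked the shut fingers through the ring at 45°, lifted the pin about 21 mm with the arm still at the middle notch, swung it about the pivot, lowered it and withdrew. The forces I read between moves never passed about 9 N.
- **Swing:** the last wrist-camera readings were -0.30 rad from the bar and -0.31 rad from the ring, within the 0.03 rad allowed.
- **Pin:** the ring top in the top camera is at 0.152 m, against 0.151 m at the start, so the pin is home to within measurement error.
- **Other items:** the tape, jar and mug read within about 7 mm of their starting positions. The offcut reads within about 2 mm in the side camera; the top camera did not find it at the start.
- **Readings that disagreed:** the side camera's view of the pin, jar and mug was partly blocked by the robot at the end. Its readings of them were poor, and I relied on the top and wrist cameras instead.

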